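# Seat a stove-top griddle plate on its locating studs and latch it

### The job

The griddle plate lies loose on its stove-top stand, its front riding up on two hidden locating studs. Draw it gently towards the front of the stand, without lifting it off and without forcing it against the studs, until its holes find the studs and it drops flush onto the stand; then turn the latch on the front rail fully across the plate to lock it. Leave the things round about where they are.

Things in the scene. Friction and masses are not known exactly. Their poses are not given: they have to be found in the camera images.
- stand: Black angle-iron stand, fixed on the hob, 250 (x) x 212 (y) mm. Origin at hob level; x to its rear (away from the robot, turned up to 0.3 rad), y to its left, z up. Two side ledges carry the plate 50 mm above the origin; side cheeks guide it with 2 mm play, so it slides along the stand's x only. The seated plate's origin lies at x = -16 to +16 mm.
- slot_front (a point): Point on the stand's middle line at ledge height, (-61, 0, 50) mm in its frame: foremost setting of the two fixed steel studs, 12 mm thick, tips 10 mm above the ledges, at y = -50 and +50 mm. Their cross bar is screwed on through long slots: the true studs stand anywhere from 0 to 32 mm behind (+x of) this point. Where is not measured; the plate lies over them.
- griddle: Dark cast griddle plate, loose, 170 (x) x 200 (y) x 6 mm, 0.5 to 0.9 kg, rim round its ribbed middle, steel loop handle front and rear. Origin at the centre of its underside; x to its rear, z up. Starts 14 to 24 mm too far to the rear of the true studs, front tilted up some 4 degrees on them, rear edge on the ledges. On the studs its front falls 10 mm by its own weight if it is free to.
- holes_mid (a point): Point of the plate's underside midway between its two holes, (-45, 0, 0) mm in the plate's frame. Both are slots, 14 (x) x 20 (y) mm, at y = -50 and y = +50 mm. Riding on the studs the plate takes 3 to 10 N to slide. Seated, this point lies between the true studs, at ledge height, and the plate can move no farther.
- griddle_handle (a point): Middle of the top bar of the plate's front loop handle: a round steel bar 12 mm thick, 50 mm long along the plate's y, at (-68, 0, 40) mm in the plate's frame; 28 mm are free between bar and plate.
- latch (a joint): Angle of the turn latch on the stand's front rail, rad: 0 = open, tongue to the stand's left (+y); 1.571 = shut at its stop, tongue to the rear (+x) over the plate's front edge; it shuts clockwise seen from above. Turns with about 1.5 N at the knob, stays where left, starts at 0 to 0.25. The tongue passes 1.5 mm above the seated plate but strikes the edge of a raised one.
- latch_hinge (a point): Upright axis of the latch at ledge height: (-112, 80, 50) mm in the stand's frame.
- latch_knob (a point): Point on the axis of the latch's upright round red knob, 12 mm thick, 42 mm from the latch's axis. The knob stands 16 to 53 mm above ledge height, this point 36 mm above it. It can be pinched from above and led round the hinge, or pushed.
- pepper_mill: Dark wooden pepper mill, 58 mm wide, 150 mm tall, loose, on the hob to the right. Origin at its foot. Leave alone.
- salt_shaker: Glass salt shaker, 44 mm wide, 90 mm tall, loose, on the hob to the right. Origin at its foot. Leave alone.
- tin: Small food tin, 58 mm wide, 72 mm tall, loose, on the hob to the right. Origin at its foot. Leave alone.

How it is judged:
On the way, in this order (a step that is already met when the one before it is completed fails the run):
1. the plate has dropped over the studs and lies flush on the ledges, the latch still open (z of griddle in the frame of stand between 0.047 and 0.0515 m and angle between the z axis of griddle and the z axis of stand, either way round below 0.015 rad and x of griddle in the frame of stand between -0.02 and 0.02 m and value of joint latch below 0.8 rad), for 0.2 s.
2. the latch is turned across the seated plate (z of griddle in the frame of stand between 0.047 and 0.0515 m and angle between the z axis of griddle and the z axis of stand, either way round below 0.015 rad and x of griddle in the frame of stand between -0.02 and 0.02 m and value of joint latch above 1.45 rad), for 0.2 s.
At the end, for the whole second after the job is handed in: The plate lies level on the ledges (within 0.015 rad, origin 47 to 51.5 mm above the stand's, within 20 mm of the stand's origin along x), at rest, and the latch stands at 1.45 rad or more (all of step 2 and linear speed of griddle below 0.02 m/s); the robot touches nothing.
It fails at once if the plate is forced against the studs (more than 25 N) (contact force between griddle and stud_bar above 25 N).
It fails at once if the plate is lifted off the stand (its middle more than 40 mm above the ledges) (z of griddle in the frame of stand above 0.09 m).
It fails at once if the pepper mill is moved by more than 20 mm (distance of pepper_mill from where it was at the start of the episode above 0.02 m).
It fails at once if the salt shaker is moved by more than 20 mm (distance of salt_shaker from where it was at the start of the episode above 0.02 m).
It fails at once if the tin is moved by more than 20 mm (distance of tin from where it was at the start of the episode above 0.02 m).
It also fails if it takes over 50 s, if anything falls off the work surface, if the arm or the gripper's body presses on something with over 40 N, if the wrist force passes 120 N, or if a joint passes its speed limit or range.

### The arm

A 6-joint arm with a two-finger parallel gripper is mounted at the origin on a cart in front of the work surface, level with it; the furniture and walls round the work are solid. World frame = base frame: x ahead of the robot, y to its left, z up, the work surface at z = 0. Lengths are in m, angles in rad, forces in N, time in s.
With the tool pointing down it reaches from about 0.425 to 0.95 m from the base axis. Payload 14.7 kg.
Tool frame: the origin (TCP) lies at the very end of the fingers, on their centre line; the grasp point (between the pads) lies 19 mm behind it (bot.hold_point_z is the distance from the TCP to the grasp point, in m); y points along the fingers, z is the direction in which the jaws open and shut, and the axes are right-handed (so a half turn about y gives the same grasp; the last joint's range is limited). The gripper opens to 85 mm and grips with 20 to 120 N. Pads are 22 mm wide; open, the fingers measure 114 mm over their backs; the gripper's body (76 mm by 85 mm) begins 54 mm behind the grasp point. The pads swing forward as they close: fully open they stand 13 mm farther back than shut.
Start: joints at [1.104, 0.48, 1.596, -0, 1.065, -0.047], TCP at [0.265, 0.594, 0.231] pointing down, gripper open.
Joint ranges: [-2.75, 2.75], [-0.82, 2.05], [0.23, 2.67], [-1.56, 4.7], [0.09, 2.69], [-2.92, 2.92]. Speed limits (rad/s): [1.89, 1.89, 2.39, 3.01, 3.01, 3.01].

### API

Orientations are given as a rotation vector (axis times angle).
In Python, from plant import sense, optics, job, regions_of, bot gives the robot as it stands.
- The arm moves only by the tool jog_arm, never from a script. Its argument "plan" is one flat list of numbers, 7 for each row, row after row: the finger opening in cm, from 0 to 8.54, then the shift along the tool's x, y, z in cm, then the turn, a rotation vector about the tool's x, y, z in degrees. In form: [fingers, x, y, z, wx, wy, wz, fingers, x, y, z, wx, wy, wz, ...]. A call has 1 to 10 rows; each row is the pose to reach, as a shift and turn from the pose commanded when the call began, along the tool's axes at that moment; what a row does not reach only later rows make up. A row lasts 1/8 s, in which the tool goes at most 62.5 mm and 10.7 degrees, less where a joint would pass 70% of its speed; a pose out of reach is approached as far as the arm can. A call with a gripper value outside its range is refused whole. The fingers move at their own pace and stop on an object; the grip force is fixed at half the most. Time passes only in rows, so rows that repeat a pose let the fingers close. It gives the time, the measured TCP pose, the force and the opening at its end, in the units of the state.
- sense(): the state, without advancing time (a new reading comes with each control period).
- optics.camera(name): name is "side" or "top"; returns the picture (400x640x3 uint8, blue, green, red); there is no depth.
- optics.camera_info(name): a dict with "intrinsics" (3x3 intrinsics, pixels), "position" and "orientation" of the camera in the world. Camera axes: x right, y up, looking along -z (the intrinsics and any distortion apply to the point x, -y, -z); pixel columns grow to the right and rows downward; lengths in m; the calibration is good to about 2 mm. A picture is of the moment at which its call begins. camera_info takes no time and is no camera call.
- job.job_done(): hands the job in, once; it reports no verdict.
Trained networks look in the newest picture that a camera, given by its name, has taken for a name from the list of things; names that differ only in an ending like _2 or _b are one class to them, and where a whole thing is asked for, a point or a joint stands for the part that bears it (a point fixed in the world has none). Each returns a list of dicts, best first, with "score" (0 to 1); they miss things now and then, are a little off and sometimes report something else, mostly with a low value. They report only what shows in the picture. A call takes as long as a camera call.
- regions_of(camera, query): "mask" (400x640 bool, what is visible of it) and "xy" ([column, row] in pixels, amid what is visible of it).
The state is a dict: "time": time; "joint_positions": joint angles; "qd": joint speeds; "joint_efforts": joint torques, N m; "ee_pos": TCP position; "tool_rot": TCP orientation; "force": force on the tool from outside, world axes, zero at the start; "ft_torque": the same for the moment, N m; "width": finger opening in m.
Only numpy, scipy, OpenCV 4.12 (cv2) and the standard library are available. Lean on these libraries where they do the work, as an engineer would, in place of code of your own. Each camera call takes 0.05 s, during which the arm holds its last target.

## Working session

There is one attempt and no reset: what is moved stays moved. The work goes in short steps, Python scripts to look and compute and a tool call to move; the robot and the scene stay as the last step left them, time stands still between calls to the robot, and variables do not carry over. Pictures are saved under pics/ and viewed, and the job is handed in when it is done.

Besides the shell and the picture viewer there is one more tool, called after "Emit:" as name(argument=value, ...), one argument or row to a line, values as JSON. jog_arm: Moves the arm, as the interface text tells. Its arguments: {"type":"object","properties":{"plan":{"type":"array","items":{"type":"number"}}},"required":["plan"]}

```bash
ls; mkdir -p pics
python3 - <<'E'
from plant import sense, optics, job, regions_of, bot
import cv2,numpy as np
s=sense();print(s['time'],s['ee_pos'],s['tool_rot'],s['force'],s['width'],bot.hold_point_z)
for c in ('side','top'):
    im=optics.camera(c);cv2.imwrite(f'pics/{c}0.png',im)
    i=optics.camera_info(c);print(c,i)
E
```

```text
pics
0.0 [0.26470265 0.59321623 0.2306576 ] [-1.54677499  0.32957371 -0.3290346 ] [-0.64549197 -0.1507624   0.33084858] 0.08545480539488416 0.0187
side {'intrinsics': array([[383.94840736,   0.        , 318.90670188],
       [  0.        , 383.94840736, 204.20386456],
       [  0.        ,   0.        ,   1.        ]]), 'position': array([ 0.05901389, -0.10041008,  0.77701284]), 'orientation': array([ 0.529777  , -0.46184661, -1.38233503])}
top {'intrinsics': array([[386.05190328,   0.        , 321.97192334],
       [  0.        , 386.05190328, 202.2791919 ],
       [  0.        ,   0.        ,   1.        ]]), 'position': array([ 0.45235975, -0.03996858,  1.2234725 ]), 'orientation': array([ 0.09072292, -0.09644099, -1.55006346])}
```

View pics/side0.png

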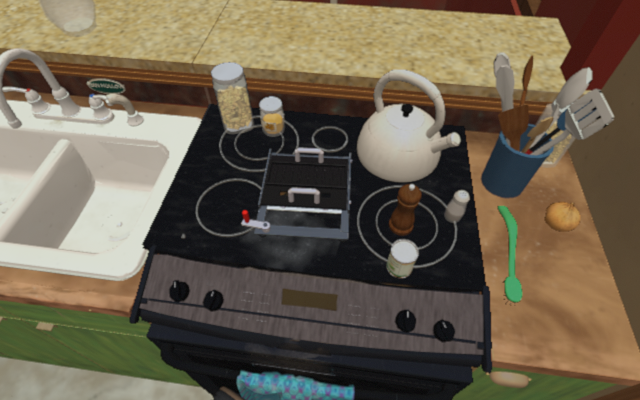

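View pics/top0.png

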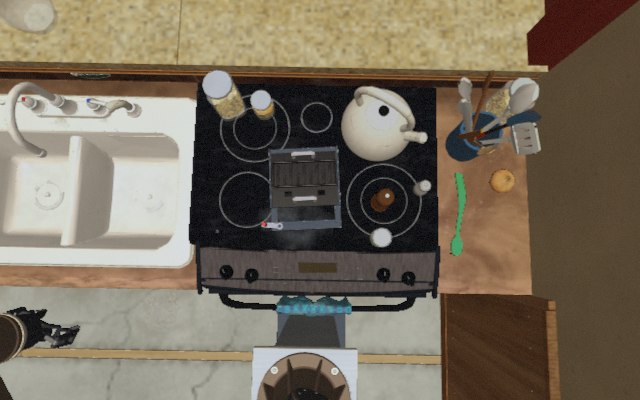

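The pictures show the stand at about (305,190) in the side view. Its front handle is near (303,193) and the red knob near (246,216). In the top view the handle is near (303,197) and the knob near (264,225). I'll measure these next.

```bash
cat > h.py <<'E'
from plant import sense, optics, job, regions_of, bot
import cv2,numpy as np
from scipy.spatial.transform import Rotation as R
def ray(c,uv):
    i=optics.camera_info(c);K=i['intrinsics']
    d=np.array([(uv[0]-K[0,2])/K[0,0],-(uv[1]-K[1,2])/K[1,1],-1.])
    return np.array(i['position']),R.from_rotvec(i['orientation']).apply(d)
def atz(c,uv,z):
    p,d=ray(c,uv);return p+d*(z-p[2])/d[2]
def tri(a,b):
    (p,d),(q,e)=ray('side',a),ray('top',b)
    d=d/np.linalg.norm(d);e=e/np.linalg.norm(e)
    t=np.linalg.lstsq(np.c_[d,-e],q-p,rcond=None)[0]
    x,y=p+d*t[0],q+e*t[1];return (x+y)/2,np.linalg.norm(x-y)
def proj(c,P):
    i=optics.camera_info(c);K=i['intrinsics']
    v=R.from_rotvec(i['orientation']).inv().apply(np.atleast_2d(P)-i['position'])
    return np.c_[K[0,0]*v[:,0]/-v[:,2]+K[0,2],K[1,1]*-v[:,1]/-v[:,2]+K[1,2]]
E
python3 - <<'E'
from h import *
ims={c:optics.camera(c) for c in('side','top')}
for q in('stand','griddle','griddle_handle','latch_knob','latch','pepper_mill','salt_shaker','tin'):
    for c in ims:
        for r in regions_of(c,q)[:2]:
            m=r['mask'];ys,xs=np.where(m);print(q,c,round(r['score'],2),np.round(r['xy'],1),m.sum(),xs.min(),xs.max(),ys.min(),ys.max())
            rect=cv2.minAreaRect(np.c_[xs,ys].astype(np.float32));print('   ',np.round(cv2.boxPoints(rect),1).tolist())
for c,(x0,x1,y0,y1) in {'side':(230,370,135,250),'top':(250,350,140,235)}.items():
    k=5
    cv2.imwrite(f'pics/{c}z.png',cv2.resize(ims[c][y0:y1,x0:x1],None,fx=k,fy=k,interpolation=cv2.INTER_CUBIC))
for c in ims:
    hsv=cv2.cvtColor(ims[c],cv2.COLOR_BGR2HSV);m=((hsv[...,0]<8)|(hsv[...,0]>172))&(hsv[...,1]>170)&(hsv[...,2]>90)
    m[:, :230]=0;m[:,300:]=0;m[:190]=0;m[240:]=0
    ys,xs=np.where(m);print(c,'red',len(xs),xs.mean(),ys.mean(),xs.min(),xs.max(),ys.min(),ys.max())
E
```

```text
stand side 0.71 [297.8 228.8] 1701 242 350 150 241
    [[241.3000030517578, 236.0], [245.60000610351562, 148.8000030517578], [351.1000061035156, 154.0], [346.79998779296875, 241.1999969482422]]
stand top 0.93 [304.2 218.3] 1457 261 340 147 231
    [[261.0, 147.0], [340.0, 147.0], [340.0, 231.0], [261.0, 231.0]]
griddle side 0.87 [308.2 183.6] 4340 260 347 147 210
    [[259.8999938964844, 205.6999969482422], [263.1000061035156, 144.8000030517578], [349.1000061035156, 149.5], [345.79998779296875, 210.3000030517578]]
griddle top 0.59 [302.2 176.9] 3489 271 337 151 207
    [[269.5, 152.6999969482422], [335.0, 149.60000610351562], [337.5, 204.6999969482422], [272.1000061035156, 207.8000030517578]]
griddle_handle side 0.85 [304.  181.3] 4386 260 347 148 210
    [[259.70001220703125, 206.6999969482422], [262.29998779296875, 146.1999969482422], [348.5, 149.89999389648438], [345.8999938964844, 210.3000030517578]]
griddle_handle top 0.76 [301.3 180. ] 3541 271 338 151 207
    [[270.1000061035156, 151.8000030517578], [337.0, 150.3000030517578], [338.29998779296875, 205.8000030517578], [271.3999
[... 2216 characters left out ...]
], [413.79998779296875, 198.39999389648438]]
tin side 0.72 [402.1 259.5] 953 386 417 240 279
    [[381.20001220703125, 272.1000061035156], [395.8999938964844, 235.1999969482422], [421.3999938964844, 245.39999389648438], [406.70001220703125, 282.29998779296875]]
tin side 0.59 [305.  180.7] 4391 260 348 148 211
    [[259.79998779296875, 205.5], [263.8999938964844, 145.1999969482422], [349.8999938964844, 151.10000610351562], [345.79998779296875, 211.39999389648438]]
tin top 0.75 [377.5 237.8] 332 369 390 228 246
    [[369.0, 228.0], [390.0, 228.0], [390.0, 246.0], [369.0, 246.0]]
side red 60 245.2 215.01666666666668 242 248 210 221
top red 7 264.57142857142856 223.42857142857142 263 266 222 225
```

View pics/sidez.png

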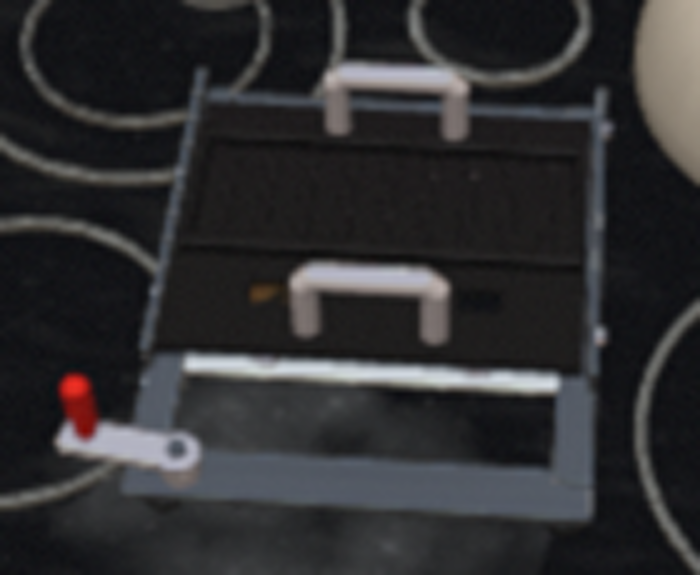

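View pics/topz.png

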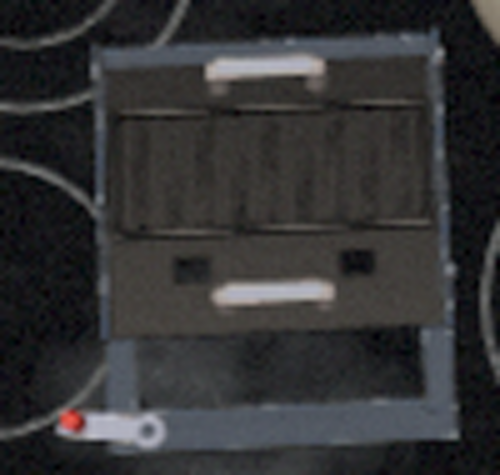

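Run:
```python
from h import *
S=lambda a,b:(230+a/5-.4,135+b/5-.4)
T=lambda a,b:(250+a/5-.4,140+b/5-.4)
for n,a,b in [('bar mid',(371,277),(274,292)),('bar L',(303,274),(215,294)),('bar R',(437,281),(332,290)),('rear bar mid',(398,77),(266,68)),
 ('rear barL',(330,75),(207,71)),('rear barR',(465,80),(325,66)),
 ('knob top',(76,384),(72,421)),('hinge',(178,449),(148,430)),('plate FL',(150,350),(107,336)),('plate FR',(586,374),(445,326)),('frontR corner',(592,490),(458,437)),('frontrail L',(130,468),(108,450)),
 ('cheek rear L',(203,68),(97,47)),('cheek rear R',(602,90),(436,32))]:
    p,e=tri(S(*a),T(*b));print(n,np.round(p,4),round(e,4))
```

```text
bar mid [0.5989 0.0084 0.101 ] 0.0011
bar L [0.5976 0.0413 0.0993] 0.0046
bar R [ 0.6003 -0.0236  0.1018] 0.0029
rear bar mid [0.7354 0.0168 0.0917] 0.0011
rear barL [0.7333 0.0516 0.0905] 0.0023
rear barR [ 0.7369 -0.0177  0.0927] 0.0007
knob top [0.5207 0.1243 0.1039] 0.0005
hinge [0.5187 0.0838 0.0646] 0.0005
plate FL [0.5756 0.1109 0.0583] 0.0011
plate FR [ 0.5848 -0.0933  0.0642] 0.0001
frontR corner [ 0.5175 -0.1017  0.0712] 0.0001
frontrail L [0.5069 0.1056 0.0622] 0.0049
cheek rear L [0.7527 0.1223 0.0671] 0.0005
cheek rear R [ 0.7667 -0.0852  0.065 ] 0.0003
```

```bash
cat >> h.py <<'E'
YAW=0.058; O=np.array([0.635,0.0105,0.0])
def st(p): return R.from_euler('z',YAW).apply(np.asarray(p,float))+O
def inst(p): return R.from_euler('z',-YAW).apply(np.asarray(p,float)-O)
def down(ang): # jaw (tool z) along world heading ang
    z=np.array([np.cos(ang),np.sin(ang),0]);y=np.array([0,0,-1.]);return R.from_matrix(np.c_[np.cross(y,z),y,z])
def move(p,Rt,p0=None,R0=None):
    s=sense();p0=s['ee_pos'] if p0 is None else p0;R0=R.from_rotvec(s['tool_rot']) if R0 is None else R0
    return np.round(R0.inv().apply(np.asarray(p)-p0)*100,2),np.round(np.degrees((R0.inv()*Rt).as_rotvec()),1)
E
python3 - <<'E'
from h import *
from scipy.optimize import least_squares
S=lambda a,b:(230+a/5-.4,135+b/5-.4)
T=lambda a,b:(250+a/5-.4,140+b/5-.4)
# corner check of stand outline + fit yaw
pts=[((-112,80,64.6),(178,449),(148,430)),]
s=sense();Rt=R.from_rotvec(s['tool_rot']);print(Rt.as_matrix().round(3),s['joint_positions'])
for a in (YAW,YAW+np.pi): print(move([.599,.0085,.18],down(a)), )
for nm in [(-125,-106,50),(-125,106,50),(125,106,50),(125,-106,50),(-112,80,64)]:
    w=st(np.array(nm)/1000);print(nm,(proj('side',w)[0]-[230,135]+.4)*5,(proj('top',w)[0]-[250,140]+.4)*5)
E
```

```text
[[ 0.913  0.     0.408]
 [-0.408  0.     0.913]
 [-0.    -1.     0.   ]] [ 1.10439069e+00  4.80152228e-01  1.59630532e+00  2.95603979e-06
  1.06508191e+00 -4.65887397e-02]
(array([ 54.36,   5.13, -39.81]), array([-0. , 62.6, -0. ]))
(array([ 54.36,   5.13, -39.81]), array([  -0. , -117.4,    0. ]))
(-125, -106, 50) [590.74983885 518.33935699] [457.61780009 440.88490366]
(-125, 106, 50) [118.92443792 487.6644949 ] [108.56757478 454.62912619]
(125, 106, 50) [203.78650773  89.69417522] [98.9399175  52.36481187]
(125, -106, 50) [605.90851305 111.85465965] [439.38109565  39.62902775]
(-112, 80, 64) [177.35175591 449.96330065] [148.45070573 430.16584055]
```

Emit:
jog_arm(
  plan=[5,54.4,2,-39.8,0,62.6,0,5,54.4,2,-39.8,0,62.6,0,5,54.4,2,-39.8,0,62.6,0,5,54.4,2,-39.8,0,62.6,0,5,54.4,2,-39.8,0,62.6,0,5,54.4,2,-39.8,0,62.6,0,5,54.4,2,-39.8,0,62.6,0,5,54.4,2,-39.8,0,62.6,0,5,54.4,5.1,-39.8,0,62.6,0,5,54.4,5.1,-39.8,0,62.6,0],
)

```text
time: 2.25
ee_pos: [0.5747, 0.0515, 0.1911]
tool_rot: [-1.235, 1.166, -1.167]
force: [0.4, 1.1, 0.4]
width: 0.0501
```

Run:
```python
from h import *
s=sense();print(s['time'],s['ee_pos'],s['width'],s['force'],s['joint_positions']);print(move([.599,.0085,.078],down(YAW)))
```

```text
2.25 [0.57472909 0.05145813 0.19106414] 0.050130869773460554 [0.39854268 1.10112218 0.39267879] [ 3.67296052e-02  4.22882867e-01  1.81000343e+00  6.34691546e-05
  9.07751954e-01 -2.14937475e-02]
(array([ 4.43, 11.31,  2.16]), array([-0.1,  0. , -0. ]))
```

Emit:
jog_arm(
  plan=[4.5,4.4,0,2.1,0,0,0,4.5,4.4,0,2.1,0,0,0,4.5,4.4,0,2.1,0,0,0],
)

```text
time: 2.62
ee_pos: [0.5969, 0.0108, 0.1909]
tool_rot: [-1.236, 1.167, -1.166]
force: [0.3, -0.1, 0.5]
width: 0.045
```

Run:
```python
from h import *
s=sense();print(s['time'],s['ee_pos'],s['width'],s['force']);print(move([.599,.0085,.078],down(YAW)))
```

```text
2.625 [0.59692445 0.0107539  0.190911  ] 0.04502793491320909 [ 0.3145412  -0.08990036  0.46201419]
(array([ 0.24, 11.29,  0.2 ]), array([ 0., -0., -0.]))
```

Emit:
jog_arm(
  plan=[4.5,0.2,4,0.2,0,0,0,4.5,0.2,7,0.2,0,0,0,4.5,0.2,9,0.2,0,0,0,4.5,0.2,11.2,0.2,0,0,0,4.5,0.2,11.2,0.2,0,0,0],
)

```text
time: 3.25
ee_pos: [0.5978, 0.0101, 0.078]
tool_rot: [-1.239, 1.167, -1.163]
force: [-0.2, 0.2, 1.0]
width: 0.045
```

Run:
```python
from h import *
for c,(x0,x1,y0,y1) in {'side':(230,370,135,250)}.items():
    im=optics.camera(c);cv2.imwrite(f'pics/{c}1.png',cv2.resize(im[y0:y1,x0:x1],None,fx=5,fy=5,interpolation=cv2.INTER_CUBIC))
```

```text
(no output)
```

View pics/side1.png

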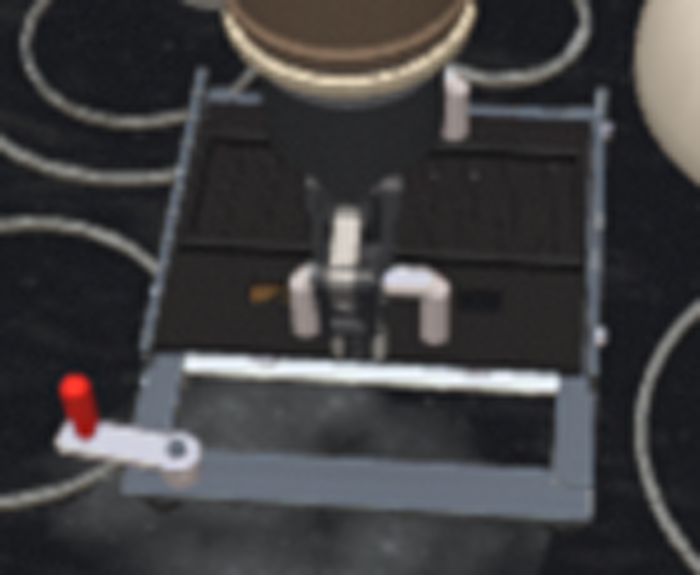

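The fingers straddle the bar, with the front finger at about (355,300) in the zoomed view. Next I'll take up the 16 mm gap and pull slowly towards the front.

Emit:
jog_arm(
  plan=[4.5,0,0,-0.5,0,0,0,4.5,0,0,-0.9,0,0,0,4.5,0,0,-1.2,0,0,0,4.5,0,0,-1.4,0,0,0,4.5,0,0,-1.5,0,0,0,4.5,0,0,-1.6,0,0,0,4.5,0,0,-1.7,0,0,0,4.5,0,0,-1.8,0,0,0],
)

```text
time: 4.3
ee_pos: [0.582, 0.0078, 0.0791]
tool_rot: [-1.235, 1.165, -1.167]
force: [3.0, 0.5, -0.7]
width: 0.0452
```

Emit:
jog_arm(
  plan=[4.5,0,0,-0.1,0,0,0,4.5,0,0,-0.2,0,0,0,4.5,0,0,-0.3,0,0,0,4.5,0,0,-0.4,0,0,0,4.5,0,0,-0.5,0,0,0,4.5,0,0,-0.6,0,0,0],
)

```text
time: 5.05
ee_pos: [0.5762, 0.0075, 0.0794]
tool_rot: [-1.235, 1.165, -1.167]
force: [6.3, 1.1, 0.4]
width: 0.0454
```

Emit:
jog_arm(
  plan=[4.5,0,0,-0.1,0,0,0,4.5,0,0,-0.2,0,0,0,4.5,0,0,-0.3,0,0,0,4.5,0,0,-0.4,0,0,0,4.5,0,0,-0.5,0,0,0],
)

```text
time: 5.68
ee_pos: [0.5716, 0.0071, 0.0796]
tool_rot: [-1.235, 1.164, -1.167]
force: [6.9, 0.8, 2.2]
width: 0.0448
```

Run:
```python
from h import *
for c,(x0,x1,y0,y1) in {'side':(230,370,135,250)}.items():
    im=optics.camera(c);cv2.imwrite(f'pics/{c}2.png',cv2.resize(im[y0:y1,x0:x1],None,fx=5,fy=5,interpolation=cv2.INTER_CUBIC))
```

```text
(no output)
```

View pics/side2.png

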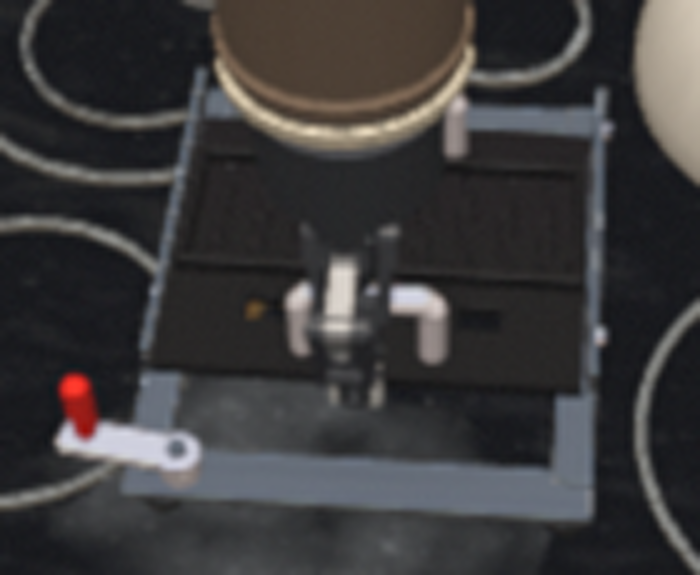

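The plate's front edge has moved from y≈362 to y≈380 in the zoom, about 10 mm, and it is still riding up. I'll continue in smaller steps.

Emit:
jog_arm(
  plan=[4.5,0,0,-0.1,0,0,0,4.5,0,0,-0.2,0,0,0,4.5,0,0,-0.3,0,0,0],
)

```text
time: 6.1
ee_pos: [0.5686, 0.007, 0.0796]
tool_rot: [-1.235, 1.164, -1.167]
force: [7.6, 0.4, 2.7]
width: 0.0448
```

Emit:
jog_arm(
  plan=[4.5,0,0,-0.07,0,0,0,4.5,0,0,-0.14,0,0,0],
)

```text
time: 6.35
ee_pos: [0.5672, 0.0069, 0.0796]
tool_rot: [-1.235, 1.164, -1.167]
force: [7.4, 0.2, 1.7]
width: 0.0446
```

Emit:
jog_arm(
  plan=[4.5,0,0,-0.07,0,0,0,4.5,0,0,-0.14,0,0,0],
)

```text
time: 6.6
ee_pos: [0.5658, 0.0068, 0.0796]
tool_rot: [-1.235, 1.164, -1.167]
force: [7.0, 0.3, 1.9]
width: 0.0448
```

Emit:
jog_arm(
  plan=[4.5,0,0,-0.07,0,0,0,4.5,0,0,-0.14,0,0,0],
)

```text
time: 6.85
ee_pos: [0.5644, 0.0067, 0.0796]
tool_rot: [-1.235, 1.164, -1.167]
force: [6.7, -0.0, 1.7]
width: 0.045
```

Emit:
jog_arm(
  plan=[4.5,0,0,-0.06,0,0,0,4.5,0,0,-0.12,0,0,0],
)

```text
time: 7.1
ee_pos: [0.5629, 0.0067, 0.0795]
tool_rot: [-1.235, 1.165, -1.167]
force: [6.5, 0.3, -0.6]
width: 0.0448
```

Emit:
jog_arm(
  plan=[4.5,0,0,-0.06,0,0,0,4.5,0,0,-0.12,0,0,0],
)

```text
time: 7.35
ee_pos: [0.5601, 0.0066, 0.0789]
tool_rot: [-1.237, 1.167, -1.165]
force: [-0.1, 0.5, -0.1]
width: 0.0451
```

Force fell to zero, so the plate has probably dropped. I'll look.

Run:
```python
from h import *
for c,(x0,x1,y0,y1) in {'side':(230,370,135,250)}.items():
    im=optics.camera(c);cv2.imwrite(f'pics/{c}3.png',cv2.resize(im[y0:y1,x0:x1],None,fx=5,fy=5,interpolation=cv2.INTER_CUBIC))
print(sense()['force'])
```

```text
[-0.03830893 -0.18252325 -0.14284383]
```

View pics/side3.png

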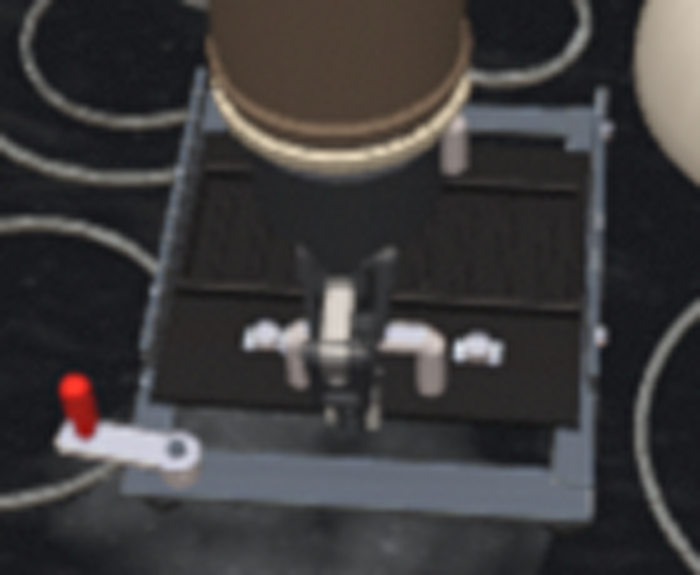

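Both studs show through the holes, at (265,335) and (478,350) in the zoom, and the plate is down. I'll back off and lift out.

Emit:
jog_arm(
  plan=[4.5,0,0,0.5,0,0,0,4.5,0,0,1.0,0,0,0,4.5,0,0,1.2,0,0,0,4.5,0,-4,1.2,0,0,0,4.5,0,-9,1.2,0,0,0,4.5,0,-9,1.2,0,0,0],
)

```text
time: 8.15
ee_pos: [0.5751, 0.0072, 0.1727]
tool_rot: [-1.232, 1.161, -1.169]
force: [-0.6, -0.3, 0.4]
width: 0.0451
```

Run:
```python
from h import *
ims={c:optics.camera(c) for c in('side','top')}
for c,(x0,x1,y0,y1) in {'side':(230,370,135,250),'top':(250,350,140,235)}.items():
    cv2.imwrite(f'pics/{c}4.png',cv2.resize(ims[c][y0:y1,x0:x1],None,fx=5,fy=5,interpolation=cv2.INTER_CUBIC))
s=sense();print(s['time'],s['ee_pos'],s['force'])
k=inst(tri((230+76/5-.4,135+384/5-.4),(250+72/5-.4,140+421/5-.4))[0]);d=k-np.array([-.112,.08,0]);print('knob st',k,np.hypot(d[0],d[1]),'angle',np.arctan2(d[0],d[1]))
for a in (0,.25,.5,.8,1.1,1.35,1.57):
    kn=st([-.112+.042*np.sin(a),.08+.042*np.cos(a),0]);print(a,kn.round(4))
```

```text
8.25 [0.57290596 0.00732831 0.16936657] [ 0.5132556  -0.96702702 -0.60265759]
knob st [-0.10751971  0.12024823  0.10388983] 0.040496825064432654 angle 0.1108601337598507
0 [0.5161 0.1258 0.    ]
0.25 [0.5266 0.1251 0.    ]
0.5 [0.5365 0.1218 0.    ]
0.8 [0.5469 0.1148 0.    ]
1.1 [0.5548 0.1051 0.    ]
1.35 [0.5589 0.0954 0.    ]
1.57 [0.5605 0.0863 0.    ]
```

View pics/side4.png

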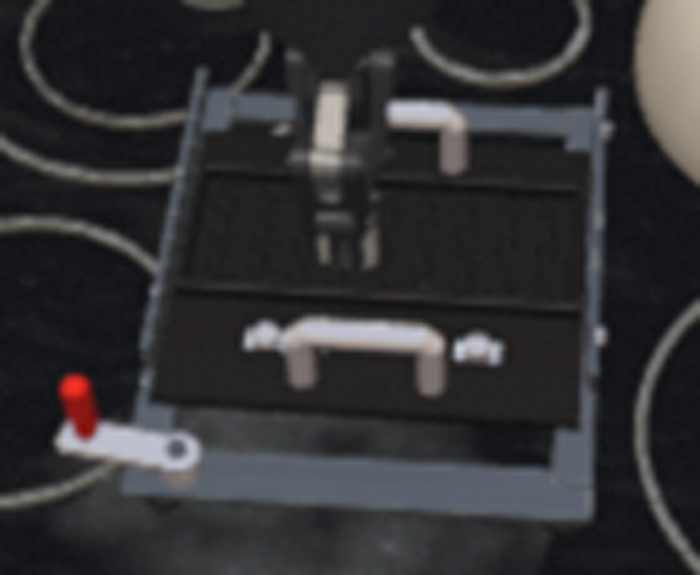

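View pics/top4.png

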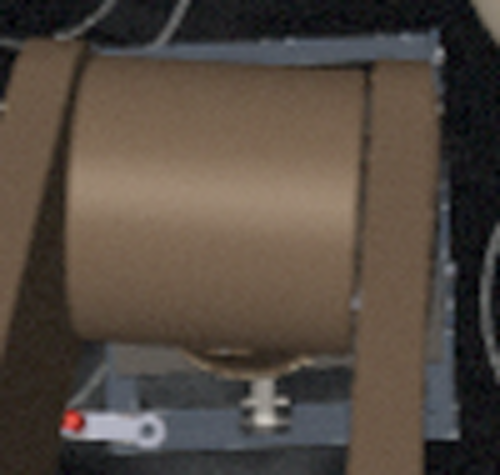

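Run:
```python
from h import *
print(move([.5207,.1243,.15],down(YAW-.11)))
```

```text
(array([-11.98,   1.93,  -4.53]), array([-0. ,  6.3,  0. ]))
```

Emit:
jog_arm(
  plan=[3.0,-5,0,-2,0,3,0,3.0,-10,0,-4,0,6.3,0,3.0,-12,1.9,-4.5,0,6.3,0,3.0,-12,1.9,-4.5,0,6.3,0,3.0,-12,1.9,-4.5,0,6.3,0],
)

```text
time: 8.88
ee_pos: [0.5209, 0.124, 0.1496]
tool_rot: [-1.186, 1.248, -1.247]
force: [-0.2, 0.3, 0.4]
width: 0.0304
```

Run:
```python
from h import *
ims={c:optics.camera(c) for c in('side',)}
for c,(x0,x1,y0,y1) in {'side':(210,350,135,250)}.items():
    cv2.imwrite(f'pics/{c}5.png',cv2.resize(ims[c][y0:y1,x0:x1],None,fx=5,fy=5,interpolation=cv2.INTER_CUBIC))
s=sense();print(s['ee_pos'],s['width'],move([.5207,.1243,.075],down(YAW-.11)))
```

```text
[0.52116621 0.12373469 0.14992824] 0.030168262879218758 (array([-0.06,  7.49, -0.05]), array([ 0., -0.,  0.]))
```

View pics/side5.png

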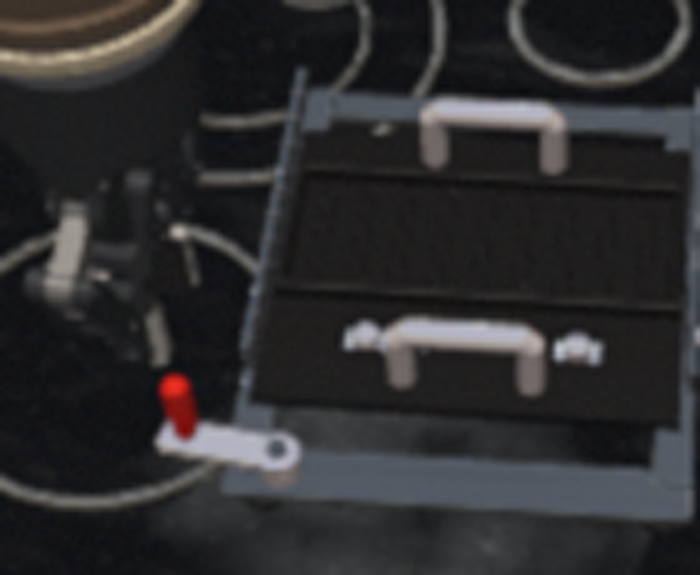

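Emit:
jog_arm(
  plan=[3.0,0,3,0,0,0,0,3.0,0,5,0,0,0,0,3.0,0,7,0,0,0,0,3.0,0,7,0,0,0,0],
)

```text
time: 9.43
ee_pos: [0.5205, 0.1235, 0.0793]
tool_rot: [-1.186, 1.249, -1.247]
force: [0.8, -0.1, -0.8]
width: 0.0295
```

Run:
```python
from h import *
s=sense();print(s['time'],s['ee_pos'],s['force'],s['width'])
p0=s['ee_pos'];R0=R.from_rotvec(s['tool_rot'])
for a in (.25,.4,.55,.7,.85,1.0,1.15,1.3,1.45,1.57,1.7):
    kn=st([-.112+.042*np.sin(a),.08+.042*np.cos(a),.080])
    print(a,move(kn,down(YAW-a),p0,R0))
```

```text
9.425 [0.52052456 0.1234577  0.07926688] [ 0.79260636 -0.07136819 -0.82073681] 0.029532588431482803
0.25 (array([-0.2 , -0.07,  0.59]), array([0.1, 8. , 0. ]))
0.4 (array([-0.06, -0.08,  1.21]), array([ 0.1, 16.6,  0. ]))
0.55 (array([ 0.16, -0.08,  1.8 ]), array([ 0.1, 25.2,  0.1]))
0.7 (array([ 0.47, -0.08,  2.35]), array([ 0.1, 33.8,  0.1]))
0.85 (array([ 0.86, -0.08,  2.84]), array([ 0.1, 42.4,  0.1]))
1.0 (array([ 1.32, -0.08,  3.27]), array([ 0.1, 50.9,  0.1]))
1.15 (array([ 1.83, -0.08,  3.63]), array([ 0.1, 59.5,  0.1]))
1.3 (array([ 2.4 , -0.08,  3.91]), array([ 0.1, 68.1,  0.1]))
1.45 (array([ 3.  , -0.08,  4.1 ]), array([ 0.1, 76.7,  0.1]))
1.57 (array([ 3.5 , -0.08,  4.19]), array([ 0.1, 83.6,  0.1]))
1.7 (array([ 4.04, -0.08,  4.21]), array([ 0.1, 91.1,  0.1]))
```

Emit:
jog_arm(
  plan=[3.0,-0.2,0,0.6,0,8,0,3.0,-0.1,0,1.2,0,16.5,0,3.0,0.2,0,1.8,0,25,0,3.0,0.5,0,2.35,0,34,0,3.0,0.9,0,2.85,0,42.5,0,3.0,1.3,0,3.3,0,51,0,3.0,1.8,0,3.6,0,59.5,0,3.0,2.1,0,3.8,0,64,0],
)

```text
time: 10.42
ee_pos: [0.5585, 0.1009, 0.0812]
tool_rot: [-0.402, 2.003, -2.003]
force: [-0.8, 1.2, -1.5]
width: 0.0301
```

Run:
```python
from h import *
s=sense();print(s['time'],s['ee_pos'],s['force'],s['width'])
im=optics.camera('side');cv2.imwrite(f'pics/side6.png',cv2.resize(im[135:250,210:350],None,fx=5,fy=5,interpolation=cv2.INTER_CUBIC))
p0=s['ee_pos'];R0=R.from_rotvec(s['tool_rot'])
for a in (1.3,1.45,1.57,1.65,1.7):
    kn=st([-.112+.042*np.sin(a),.08+.042*np.cos(a),.080])
    print(a,move(kn,down(YAW-a),p0,R0))
```

```text
10.425 [0.55853249 0.10092356 0.08124968] [-0.83085894  1.21112499 -1.51665138] 0.030139336652812584
1.3 (array([0.16, 0.12, 0.31]), array([-0. ,  3.9, -0.1]))
1.45 (array([0.25, 0.12, 0.94]), array([-0. , 12.5, -0.1]))
1.57 (array([0.39, 0.12, 1.42]), array([-0. , 19.4, -0.1]))
1.65 (array([0.51, 0.12, 1.73]), array([ 0. , 24. , -0.1]))
1.7 (array([0.6 , 0.12, 1.92]), array([ 0. , 26.9, -0.1]))
```

View pics/side6.png

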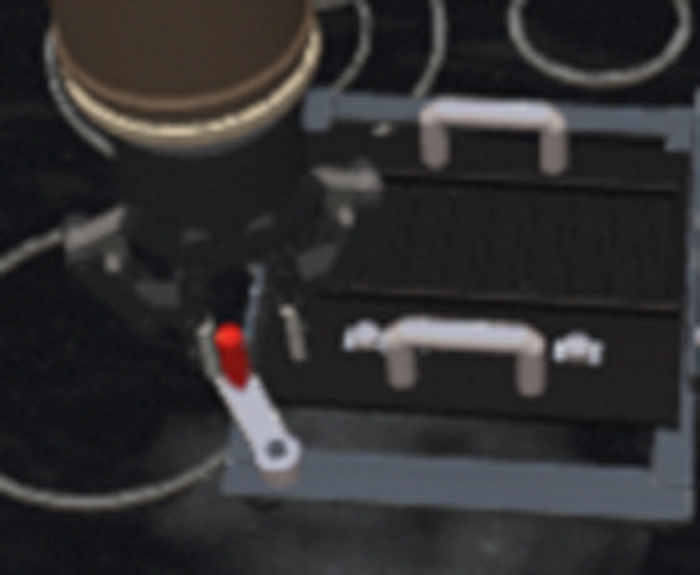

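Emit:
jog_arm(
  plan=[3.0,0.2,0,0.4,0,5,0,3.0,0.25,0,0.9,0,12,0,3.0,0.4,0,1.4,0,19,0,3.0,0.5,0,1.7,0,19,0,3.0,0.55,0,1.9,0,19,0,3.0,0.6,0,2.0,0,19,0],
)

```text
time: 11.22
ee_pos: [0.5602, 0.0807, 0.0803]
tool_rot: [-0.079, 2.184, -2.184]
force: [1.2, 2.5, 0.9]
width: 0.0301
```

Run:
```python
from h import *
s=sense();print(s['time'],s['ee_pos'],inst(s['ee_pos']),s['force'],s['width'])
im=optics.camera('side');cv2.imwrite(f'pics/side7.png',cv2.resize(im[135:250,210:350],None,fx=5,fy=5,interpolation=cv2.INTER_CUBIC))
```

```text
11.225 [0.56024388 0.08067218 0.08031736] [-0.07056271  0.07438761  0.08031736] [1.19675766 2.45085553 0.93688603] 0.03005712863311127
```

View pics/side7.png

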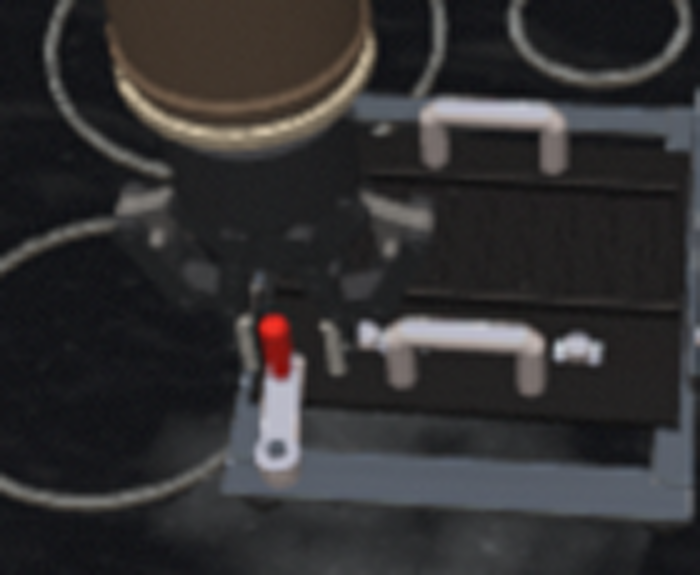

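Emit:
jog_arm(
  plan=[3.0,0,0,0.1,0,0,0,3.0,0,0,0.2,0,0,0,3.0,0,0,0.3,0,0,0],
)

```text
time: 11.65
ee_pos: [0.5603, 0.0778, 0.08]
tool_rot: [-0.078, 2.185, -2.185]
force: [2.2, 1.7, 0.3]
width: 0.0303
```

Emit:
jog_arm(
  plan=[3.0,0,0,0.1,0,0,0,3.0,0,0,0.2,0,0,0],
)

```text
time: 11.9
ee_pos: [0.5604, 0.0762, 0.0801]
tool_rot: [-0.077, 2.186, -2.185]
force: [-0.2, 12.5, 0.5]
width: 0.0299
```

Force rose to 12.5 N where the stop was expected. I'll back off, lift and check.

Emit:
jog_arm(
  plan=[3.0,0,0,0,0,0,0,3.0,0,0,-0.3,0,0,0,3.0,0,0,-0.6,0,0,0,3.0,0,-2,-0.7,0,0,0,3.0,0,-7,-0.7,0,0,0,3.0,-4,-13,-0.7,0,0,0,3.0,-4,-18,0,0,0,0,3.0,-4,-18,0,0,0,0],
)

```text
time: 12.9
ee_pos: [0.603, 0.0785, 0.2647]
tool_rot: [-0.069, 2.182, -2.182]
force: [0.6, -0.3, -0.5]
width: 0.0301
```

Run:
```python
from h import *
s=sense();print(s['time'],s['ee_pos'],s['force'],s['width'])
for c,(x0,x1,y0,y1) in {'side':(220,360,135,250),'top':(250,350,140,235)}.items():
    im=optics.camera(c);cv2.imwrite(f'pics/{c}8.png',cv2.resize(im[y0:y1,x0:x1],None,fx=5,fy=5,interpolation=cv2.INTER_CUBIC))
for a in(1.3,1.45,1.57):
    P=np.array([st([-.112+.042*np.sin(a),.08+.042*np.cos(a),.103]),st([-.112,.08,.0646])])
    print(a,((proj('side',P)-[220,135]+.4)*5).round(),((proj('top',P)-[250,140]+.4)*5).round())
```

```text
12.9 [0.60303434 0.07846545 0.26469536] [ 0.58006196 -0.3416259  -0.53251165] 0.03007566079428425
1.3 [[207. 324.]
 [227. 449.]] [[120. 358.]
 [148. 430.]]
1.45 [[221. 322.]
 [227. 449.]] [[131. 355.]
 [148. 430.]]
1.57 [[233. 323.]
 [227. 449.]] [[139. 354.]
 [148. 430.]]
```

View pics/side8.png

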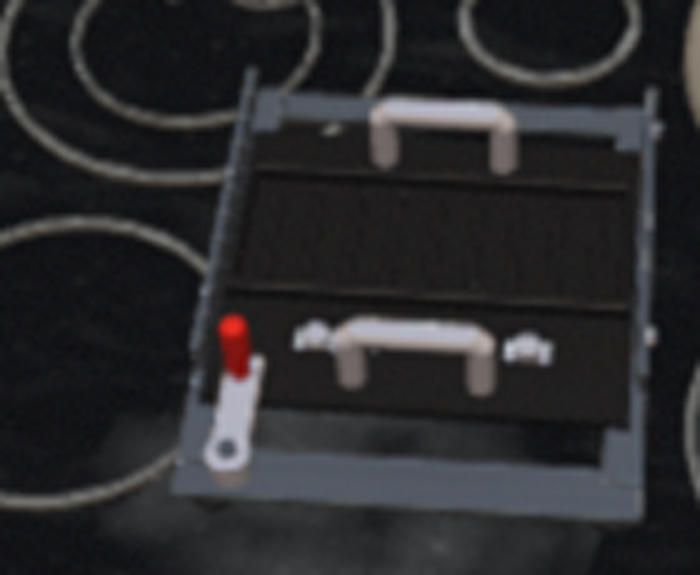

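View pics/top8.png

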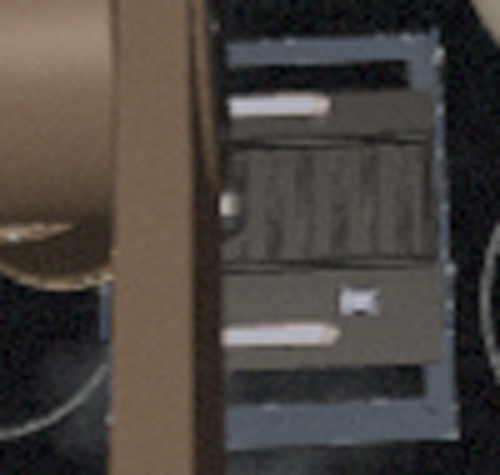

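The knob top at (233,325) matches the projection for 1.57 rad (233,323). Both studs show through the plate. As a last check I'll measure the plate height at both handles.

Run:
```python
from h import *
S=lambda a,b:(220+a/5-.4,135+b/5-.4)
T=lambda a,b:(250+a/5-.4,140+b/5-.4)
for a,b in [((487,340),(337,333)),((510,115),(328,103))]:
    p,e=tri(S(*a),T(*b));print(inst(p).round(4),round(e,4))
```

```text
[-0.0607 -0.034   0.0895] 0.0029
[ 0.0778 -0.0341  0.0909] 0.0025
```

```bash
python3 -c "
from plant import job
print(job.job_done())"
```

```text
the job is handed in; nothing more can be done
None
```

The griddle plate is seated on its studs and latched. I handed the job in at about 13 s of the 50 s allowed; no verdict was reported.

- **Seating the plate:** I straddled the front handle bar without gripping it and drew the plate forward in steps of about 1 mm. The sliding force read up to 7.6 N between moves. It fell to zero when the plate dropped over the studs.
- **Turning the latch:** I led the knob round with the fingers held loosely about it until it met its stop, where the force rose to 12.5 N. Then I backed off and lifted clear.

**Last checks:**
- Both studs show through the plate's holes.
- Front and rear handle bars measure 89.5 and 90.9 mm high. About 90 mm is expected for a flush, level plate.
- The plate's origin is about 8 mm behind the stand's, within the 20 mm limit.
- In the side view the knob lies within about 2 pixels (in the 5× zoom) of its predicted place at 1.57 rad. The arm hid the latch in the top view, so I could not check it there.
- The gripper was clear, with no contact force. I did not measure the mill, shaker and tin again at the end, but the arm never went near them.

No check failed. The two cameras disagreed by up to 3 mm on the final bar measurements.

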